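Mount the inspection light on the leaning quick-release head

TASK

Mount the small light with the hexagonal foot on the leaning head of the examination stand, its white lit side facing down towards the dish as nearly as the hexagonal seat allows: pressing lightly, turn it as needed until the foot drops fully home, flange flush on the seat, then let go. Leave the spare light with the round foot, the cup, the jar and the dish where they stand, and do not let the light fall over.

Things in the scene. Friction and masses are not known exactly. Their poses are not given: they have to be found in the camera images.
- lamp: Battery LED light, 0.13 to 0.21 kg, upright at the start. Origin: centre of its underside; z up its axis. Aluminium base: round spigot 30 mm diameter, z 0 to 2.5 mm; hex foot 32 mm across flats, z 2.5 to 12.5 (two flats face +x and -x); round flange 46 mm diameter, z 12.5 to 16.5. Neck 16 mm diameter to z 26.5, black panel to z 66.5. The white lit side faces its -x.
- lamp_lit (a point): Centre of the lit face of the lamp's panel, 9 mm to -x of its axis, z 46.5 mm. The panel is 18 mm thick (x), 56 mm wide (y), z 26.5 to 66.5; it is best gripped across its 18 mm thickness at z about 48 mm.
- head: Fixed leaning round head on the stand, 125 mm above the table. Origin: centre of the floor of its hexagonal recess; z: out of the recess, leaning 0.52 rad (30 degrees) from vertical; -x: the way it leans, obliquely down towards the dish. The recess's angle about z is unknown and NOT shown by this frame.
- mouth (a point): Centre of the recess's flat mouth, 14 mm above its floor. Recess 34 mm across flats, in an aluminium ring 58 mm wide, clamped fast at an angle that can only be seen or found by turning the light under pressure (all fits lie 60 degrees apart). Unaligned, the hex stops on the mouth: lamp origin at z 11.5 mm in the head's frame; aligned within about 6 degrees it drops to z 1.5, flange on the mouth.
- stand: The examination stand, fixed. Origin: on the table below the head's recess; z up; the head leans towards its -x. Foot plate 120 mm (x -45 to 75) by 170 mm, 14 mm thick; column 22 mm diameter. A magnifier 80 mm in diameter is held level at z 310 to 320 mm, centred at x 82, y 4 mm, on a 12 mm post at x 58, y 68 mm.
- spare: Bystander: spare light with the same black panel (56 x 18 mm, top at z 66.5 mm) but a round foot 56 mm in diameter, 16.5 mm high. Origin: centre of its underside.
- cup: Bystander: blue ceramic cup, 68 mm diameter, 50 mm high. Origin: centre of its underside.
- jar: Bystander: white ceramic jar, 54 mm diameter, 70 mm high. Origin: centre of its underside.
- dish: Bystander: shallow white dish to be lit, 100 mm diameter, 20 mm high, lying in front of the stand where the head leans to. Origin: centre of its underside.

How it is judged (in metres and radians):
On the way, in this order (a step that is already met when the one before it is completed fails the run):
1. the light is lifted clear of the table (height (world z) of lamp above 0.06 m), for 0.2 s.
2. the light's hex foot has dropped fully home in the leaning head, lit side towards the dish (z of lamp in the frame of head between -0.004 and 0.0045 m and x of lamp in the frame of head between -0.004 and 0.004 m and y of lamp in the frame of head between -0.004 and 0.004 m and angle between the z axis of lamp and the z axis of head, either way round below 0.1 rad and angle between the x axis of lamp and the x axis of head, either way round below 0.7 rad and x of lamp_lit in the frame of head below -0.003 m), for 0.2 s.
At the end, for the whole second after the job is handed in: The light is released and at rest with its hex foot fully home: its origin within 4.5 mm of the recess floor along the head's axis and within 4 mm sideways, its axis within 0.10 rad of the head's, and its lit side within 0.70 rad (40 degrees) of the head's -x (the way it leans, towards the dish) (all of step 2 and linear speed of lamp below 0.02 m/s and contact force between lamp and the fingers below 0.1 N); the robot touches nothing.
It fails at once if the spare light, the cup, the jar or the dish is moved more than 20 mm (distance of any of spare, cup, jar, dish from where it was at the start of the episode above 0.02 m).
It fails at once if the light falls over (angle between lamp's own z axis and vertical above 1.2 rad).
It fails at once if the light is pressed on the head with more than 60 N (contact force between lamp and head above 60 N).
It also fails if it takes over 64 s, if anything falls off the work surface, if the arm or the gripper's body presses on something with over 40 N, if the wrist force passes 120 N, or if a joint passes its speed limit or range.

ROBOT

A 6-joint arm with a two-finger parallel gripper is mounted at the origin on the work surface. World frame = base frame: x ahead of the robot, y to its left, z up, the work surface at z = 0. Lengths are in m, angles in degrees, forces in N, time in s.
With the tool pointing down it reaches from about 0.4 to 0.825 m from the base axis. Payload 7 kg.
Tool frame: the origin (TCP) lies at the very end of the fingers, on their centre line; the grasp point (between the pads) lies 19 mm behind it (r.hold_point_z is the distance from the TCP to the grasp point, in m); z points along the fingers, y is the line along which they close (so a half turn about z gives the same grasp; the last joint's range is limited). The gripper opens to 88 mm and grips with 3 to 60 N. Pads are 19 mm wide; open, the fingers measure 130 mm over their backs; the gripper's body (78 mm by 193 mm) begins 47 mm behind the grasp point.
Start: joints at [-59.124, 20.546, 0.682, 0, -70.136, -16.507], TCP at [0.167, -0.654, 0.227] pointing down, gripper open.
Joint ranges: [-176.03, 176.03], [-82.01, 121.73], [-58.28, 71.71], [-173.87, 95.51], [-174.79, -0.11], [-173.66, 173.66]. Speed limits (degrees/s): [136.94, 136.94, 172.46, 180, 180, 180].

INTERFACE

Orientations are given as [roll, pitch, yaw] about the fixed x, y, z axes, in that order (R = Rz(yaw) Ry(pitch) Rx(roll)).
In Python, from plant import telemetry, vision, workorder, r gives the robot as it stands.
- The arm moves only by the tool move_arm, never from a script. Its argument "plan" is a list of rows, each a list of 7 numbers: the opening, from -1 (shut) to 1 (fully open), so that 0 is half open, then the shift along the world's x, y, z in m, then the turn, a rotation vector about the world's x, y, z in degrees. In form: [[fingers, dx, dy, dz, ax, ay, az], ...]. A call has 1 to 20 rows; each row shifts and turns the commanded pose from where the row before left it; what a row does not reach is not made up. A row lasts 1/8 s, in which the tool goes at most 62.5 mm and 10.7 degrees, less where a joint would pass 70% of its speed; a pose out of reach is approached as far as the arm can. A call is refused whole if a number of a shift passes 0.0625 or a number of a turn 10.7, either way. A call with a gripper value outside its range is refused whole. The fingers move at their own pace and stop on an object; "force" is the grip in N (left out, the last holds). Time passes only in rows, so rows that do not move let the fingers close. It gives the time, the measured TCP pose, the force, the opening and the grip force at its end, in the units of the state.
- telemetry.get_state(): the state, without advancing time (a new reading comes with each control period).
- vision.capture(name): name is "scene" or "top" or "wrist"; returns a dict with "img" (420x560x3 uint8, red, green, blue), "depth" (420x560 float32, m along the optical axis (not along the pixel's ray), 0 where there is no reading), "intrinsics" (3x3 intrinsics, pixels), "R" (3x3) and "t" (3): a world point X has camera coordinates R X + t. Camera axes: x right, y down, z forward; pixel columns grow to the right and rows downward; lengths in m; the calibration is good to about 2 mm. A picture is of the moment at which its call begins.
- workorder.close_job(): hands the job in; it is judged then, once.
The state is a dict: "time_s": time; "joints": joint angles; "qd": joint speeds; "joint_torque": joint torques, N m; "tcp_pos": TCP position; "eef_rot": TCP orientation; "contact_force": force on the tool from outside, world axes, zero at the start; "moment": the same for the moment, N m; "gripper_width": finger opening in m; "gripper_force": force on a finger pad.
Only numpy, scipy, OpenCV 4.12 (cv2) and the standard library are available. Lean on these libraries where they do the work, as an engineer would, in place of code of your own. Each camera call takes 0.05 s, during which the arm holds its last target. There are 200 camera calls.

## Working session

There is one attempt and no reset: what is moved stays moved. The work goes in short steps, Python scripts to look and compute and a tool call to move; the robot and the scene stay as the last step left them, time stands still between calls to the robot, and variables do not carry over. Pictures are saved under pics/ and viewed, at most 10 in all, crops included, and the job is handed in when it is done.

Besides the shell and the picture viewer there is one more tool, called as name(argument=value, ...) on one line, values as JSON. move_arm: Moves the arm, as the interface text tells. Its arguments: {"type":"object","properties":{"plan":{"type":"array"},"force":{"type":"number"}},"required":["plan"]}

```bash
mkdir -p pics; ls
python3 - <<'E'
from plant import telemetry, vision, workorder, r
import cv2,numpy as np
s=telemetry.get_state();print({k:s[k] for k in('time_s','tcp_pos','eef_rot','gripper_width','contact_force')},r.hold_point_z)
ims=[]
for n in('scene','top'):
    c=vision.capture(n);np.savez('pics/'+n+'0',**c)
    cv2.imwrite(f'pics/{n}0.png',c['img'][:,:,::-1]);print(n,c['intrinsics'].tolist(),c['R'].round(3).tolist(),c['t'].round(3).tolist())
E
```

```text
pics
{'time_s': 0.0, 'tcp_pos': array([ 0.16738679, -0.65340385,  0.22563379]), 'eef_rot': array([ 1.79905885e+02, -5.72203002e-03, -1.65639138e+02]), 'gripper_width': 0.08760359815822986, 'contact_force': array([-0.12717092, -0.10809124, -0.40196145])} 0.0188
scene [[420.9300906649544, 0.0, 280.01064985289077], [0.0, 420.9300906649544, 206.91424963171156], [0.0, 0.0, 1.0]] [[0.54, 0.842, 0.001], [0.45, -0.287, -0.846], [-0.711, 0.457, -0.534]] [-0.281, -0.136, 1.324]
top [[443.57763581648067, 0.0, 281.38797334865706], [0.0, 443.57763581648067, 210.01683316176533], [0.0, 0.0, 1.0]] [[-0.01, -0.999, -0.033], [-0.988, 0.015, -0.152], [0.153, 0.032, -0.988]] [0.024, 0.557, 0.854]
```

View pics/scene0.png

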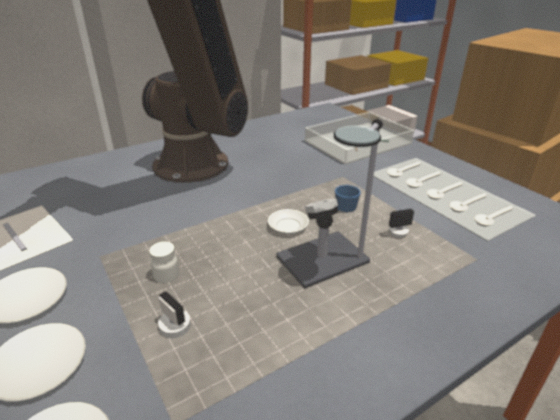

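View pics/top0.png

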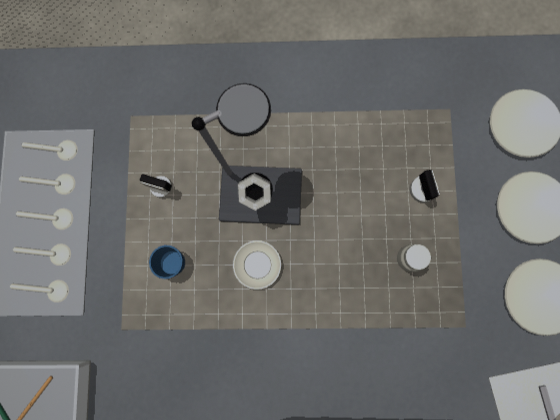

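The scene picture shows lights at (172,310) and (401,222), and the head at (322,212). In the top picture the lights are at (156,185) and (427,187), and the head's recess is at (254,191). Next I'll zoom in and measure the feet.

```bash
cat > h.py <<'E'
import numpy as np,cv2
def load(n): return dict(np.load(f'pics/{n}.npz'))
def ray(c,u,v):
    d=c['R'].T@np.linalg.inv(c['intrinsics'])@np.array([u,v,1.]); return -c['R'].T@c['t'],d
def onz(c,u,v,z):
    o,d=ray(c,u,v); return o+d*(z-o[2])/d[2]
def pts(c):
    v,u=np.mgrid[0:420,0:560]; d=c['depth']
    P=np.stack([u,v,np.ones_like(u)],-1)@np.linalg.inv(c['intrinsics']).T*d[...,None]
    return (P-c['t'])@c['R']
E
python3 - <<'E'
from h import *
s,t=load('scene0'),load('top0')
def crop(c,u,v,w): return cv2.resize(c['img'][v-w*3//4:v+w*3//4,u-w:u+w,::-1],(400,300),interpolation=cv2.INTER_CUBIC)
cv2.imwrite('pics/crops.png',np.vstack([np.hstack([crop(s,172,312,40),crop(s,401,222,40)]),np.hstack([crop(t,254,195,48),np.hstack([crop(t,156,186,28)[:, 100:300],crop(t,427,187,28)[:,100:300]])])]))
for n,c in(('s',s),('t',t)):
    P=pts(c)
    for l,u,v in((('A',172,310),('B',401,222),('head',322,212)) if n=='s' else (('B',156,185),('A',427,187),('head',254,191),('cup',167,262),('jar',417,258),('dish',257,265))):
        q=P[v-22:v+23,u-22:u+23].reshape(-1,3);g=c['img'][v-22:v+23,u-22:u+23].reshape(-1,3)
        for z0,z1 in(((.01,.03),(.03,.08)) if l in'AB' else((.03,.3),)):
            m=(q[:,2]>z0)&(q[:,2]<z1);print(n,l,z0,m.sum(),q[m].min(0).round(3),q[m].max(0).round(3),q[m].mean(0).round(3))
E
```

```text
s A 0.01 392 [ 0.578 -0.308  0.01 ] [ 0.634 -0.253  0.03 ] [ 0.612 -0.286  0.016]
s A 0.03 549 [ 0.578 -0.295  0.03 ] [ 0.634 -0.266  0.068] [ 0.613 -0.282  0.055]
s B 0.01 157 [0.605 0.246 0.011] [0.641 0.299 0.03 ] [0.625 0.269 0.018]
s B 0.03 381 [0.603 0.243 0.03 ] [0.634 0.3   0.068] [0.622 0.268 0.051]
s head 0.03 832 [0.428 0.03  0.031] [0.617 0.258 0.152] [0.583 0.071 0.114]
t B 0.01 144 [0.593 0.253 0.012] [0.638 0.296 0.021] [0.611 0.274 0.017]
t B 0.03 333 [0.599 0.245 0.03 ] [0.632 0.301 0.071] [0.613 0.27  0.061]
t A 0.01 256 [ 0.574 -0.307  0.01 ] [ 0.626 -0.252  0.028] [ 0.598 -0.266  0.017]
t A 0.03 414 [ 0.574 -0.295  0.03 ] [ 0.63  -0.266  0.071] [ 0.6   -0.277  0.059]
t head 0.03 1006 [0.546 0.031 0.114] [0.614 0.092 0.155] [0.58  0.062 0.134]
t cup 0.03 383 [0.422 0.214 0.031] [0.489 0.281 0.054] [0.456 0.254 0.046]
t jar 0.03 678 [ 0.432 -0.267  0.03 ] [ 0.484 -0.218  0.075] [ 0.457 -0.24   0.064]Traceback (most recent call last):
  File "<stdin>", line 10, in <module>
    return umr_minimum(a, axis, None, out, keepdims, initial, where)
ValueError: zero-size array to reduction operation minimum which has no identity
```

View pics/crops.png

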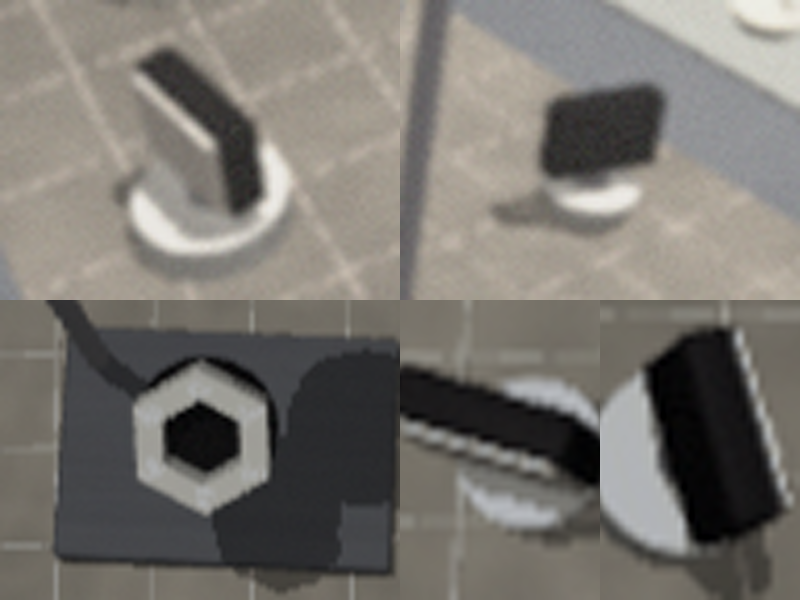

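Light B, at about (0.615, 0.273), has the smaller 46 mm flange raised off the table, so it is the lamp. Its lit side faces roughly world -x. Light A has the 56 mm round foot, so it is the spare. The head's ring is hexagonal and its recess is clearly visible. Next I'll measure the head plane, the recess angle and the lamp yaw.

Run:
```python
from h import *
t=load('top0');s=load('scene0')
P=pts(t);img=t['img'].astype(int)
# lamp panel top
m=np.zeros((420,560),bool);m[150:220,125:190]=1
for c,n,b in((t,'t',(150,220,125,190)),(s,'s',(195,245,380,425))):
    Q=pts(c);m=np.zeros((420,560),bool);m[b[0]:b[1],b[2]:b[3]]=1
    q=Q[m&(Q[...,2]>.06)&(Q[...,2]<.075)];print(n,'top',len(q),cv2.minAreaRect(q[:,:2].astype(np.float32)*1000))
    q=Q[m&(Q[...,2]>.03)&(Q[...,2]<.075)];print(n,'panel',len(q),cv2.minAreaRect(q[:,:2].astype(np.float32)*1000))
q=P[150:220,125:190];g=img[150:220,125:190].sum(-1);k=(q[...,2]>.0145)&(q[...,2]<.0185)
print('flange',k.sum(),cv2.minEnclosingCircle(q[k][:,:2].astype(np.float32)*1000))
# head ring
m=np.zeros((420,560),bool);m[165:220,225:285]=1
m&=(img.sum(-1)>330)&(P[...,2]>.1)
q=P[m]
for _ in range(3):
    c0=q.mean(0);n=np.linalg.svd(q-c0)[2][2];n*=np.sign(n[2]);q=q[abs((q-c0)@n)<.003]
print('ring n',n,'tilt',np.degrees(np.arccos(n[2])),'lean az',np.degrees(np.arctan2(n[1],n[0])),len(q),c0)
# head frame: -x lean, z=n
ax=-(np.array([0,0,1])-n*n[2]); ax=np.array([n[0],n[1],0]);x=-(ax-n*(ax@n));x/=np.linalg.norm(x);y=np.cross(n,x)
d=t;mu=m.astype(np.uint8)
cs,_h=cv2.findContours(mu,cv2.RETR_CCOMP,cv2.CHAIN_APPROX_NONE)
for i,cc in enumerate(cs):
    if len(cc)<20: continue
    W=[]
    for u,v in cc[:,0]:
        o,dd=ray(t,u,v);w=o+dd*((c0-o)@n)/(dd@n);W.append([(w-c0)@x,(w-c0)@y])
    W=np.array(W,np.float32)*1000
    M=cv2.moments(W.reshape(-1,1,2));cx,cy=M['m10']/M['m00'],M['m01']/M['m00']
    r=np.hypot(W[:,0]-cx,W[:,1]-cy);th=np.arctan2(W[:,1]-cy,W[:,0]-cx)
    ph=np.degrees(np.angle(np.sum((r-r.mean())*np.exp(6j*th))))/6
    print('contour',len(cc),'hole' if _h[0][i][3]>=0 else'outer','ctr',cx,cy,'world',(c0+x*cx/1e3+y*cy/1e3).round(4),'corner ang',ph,'r',r.min(),r.max())
# foot plate
pm=(abs(P[...,2]-.014)<.003);pm2=np.zeros_like(pm);pm2[160:228,215:305]=1
q=P[pm&pm2];print('plate',cv2.minAreaRect(q[:,:2].astype(np.float32)*1000))
dm=(img.sum(-1)>420).astype(np.uint8);dm[:235]=0;dm[295:]=0;dm[:,:225]=0;dm[:,290:]=0
(u,v),rr=cv2.minEnclosingCircle(np.argwhere(dm)[:,::-1].astype(np.float32));print('dish',onz(t,u,v,.02),rr)
mp=P[80:140,215:275];print('magn',np.median(mp[mp[...,2]>.25],0))
```

```text
t top 256 ((615.560546875, 273.5127258300781), (56.12567901611328, 19.07569122314453), 72.73430633544922)
t panel 333 ((615.513671875, 273.425048828125), (56.31371307373047, 19.11798858642578), 72.7668685913086)
s top 123 ((619.7151489257812, 273.0034484863281), (56.32345199584961, 17.92443084716797), 69.99700164794922)
s panel 381 ((620.1757202148438, 272.17413330078125), (58.455810546875, 18.855302810668945), 72.38147735595703)
flange 105 ((615.7008056640625, 273.80474853515625), 22.619522094726562)
ring n [-0.78601618  0.61305084  0.07966956] tilt 85.43042742300105 lean az 142.047662713141 50 [0.5752944  0.06251095 0.13716473]
contour 96 outer ctr -33.10369074922062 7.77028887051358 world [0.578  0.0703 0.1042] corner ang -10.599733 r 29.30908 183.90176
contour 56 hole ctr -11.081940968015934 3.668938203590732 world [0.5769 0.0659 0.1261] corner ang -12.201615 r 17.014376 110.06889
plate ((595.5413818359375, 61.80520248413086), (169.7488250732422, 120.15109252929688), 86.58393859863281)
dish [0.45439227 0.07414733 0.02      ] 29.546672821044922
magn [0.66094017 0.06134645 0.32041895]
```

The foot plate gives a stand yaw of about -3.4°, so n ≈ (-0.499, 0.030, 0.866), and the recess centre is at about (0.5806, 0.0627, 0.125). My plane fit was spoiled by outliers, so I'll redo the recess angle using this known plane. I'll also work out the grasp moves.

```bash
cat >> h.py <<'E'
from scipy.spatial.transform import Rotation as Ro
a=np.radians(-3.4);X0=np.array([np.cos(a),np.sin(a),0]);Y=np.array([-np.sin(a),np.cos(a),0])
n=-.5*X0+np.array([0,0,np.sqrt(.75)]);X=np.cross(Y,n);HR=np.c_[X,Y,n]
O=np.array([.5806,.0627,.125]);Mo=O+.014*n
def hexang(c,box,thr,pref):
    v0,v1,u0,u1=box;g=cv2.cvtColor(c['img'],cv2.COLOR_RGB2GRAY)
    # rectify the mouth plane, 0.2 mm/px, 80 mm square, columns = head x, rows = head y
    W=[(-.04,-.04),(.04,-.04),(.04,.04),(-.04,.04)]
    S=[]
    for x,y in W:
        q=c['intrinsics']@(c['R']@(Mo+X*x+Y*y)+c['t']);S.append(q[:2]/q[2])
    H=cv2.getPerspectiveTransform(np.float32(S),np.float32([(0,0),(400,0),(400,400),(0,400)]))
    w=cv2.warpPerspective(c['img'],H,(400,400),flags=cv2.INTER_CUBIC);cv2.imwrite(f'pics/{pref}.png',w[:,:,::-1])
    b=(cv2.cvtColor(w,cv2.COLOR_RGB2GRAY)>thr).astype(np.uint8)
    cs,h=cv2.findContours(b,cv2.RETR_CCOMP,cv2.CHAIN_APPROX_NONE)
    for i,cc in enumerate(cs):
        if cv2.contourArea(cc)<5000: continue
        k=cv2.moments(cc);cx,cy=k['m10']/k['m00'],k['m01']/k['m00']
        p=cc[:,0]-[cx,cy];r=np.hypot(*p.T);th=np.arctan2(p[:,1],p[:,0])
        o=np.argsort(th);T=np.linspace(-np.pi,np.pi,720,endpoint=False);R=np.interp(T,th[o],r[o],period=2*np.pi)
        f=np.sum((R-R.mean())*np.exp(6j*T));print('hole'if h[0][i][3]>=0 else'outer','ctr mm',(cx-200)*.2,(cy-200)*.2,'corner',np.degrees(np.angle(f))/6,'+60k; area mm2',k['m00']*.04,'r mm',R.min()*.2,R.max()*.2,'amp',abs(f)/360*.2)
E
python3 - <<'E'
from h import *
hexang(load('top0'),(0,0,0,0),110,'rect')
hexang(load('scene0'),(0,0,0,0),100,'rects')
a,b=cv2.imread('pics/rect.png'),cv2.imread('pics/rects.png');cv2.imwrite('pics/rr.png',np.hstack([a,b]))
P=pts(load('top0'))
q=P[165:220,225:285].reshape(-1,3);print(np.median((q[abs((q-Mo)@n)<.005]-Mo)@n))
E
```

```text
outer ctr mm 2.497159128710763 0.31271140207310283 corner 2.720635093984481 +60k; area mm2 3006.12 r mm 28.845478767827412 34.6017337912944 amp 1.742784604516312
hole ctr mm 2.920472036219479 0.2555501573688787 corner 2.6834471734140326 +60k; area mm2 946.82 r mm 15.84010966546666 19.433740430692517 amp 0.8615909711056142
outer ctr mm -2.40931033853704 -2.916912713723457 corner 19.544155889083047 +60k; area mm2 5847.12 r mm 36.854531698615546 56.730450776866114 amp 1.1132233379406231
0.00010938644146564945
```

View pics/rr.png

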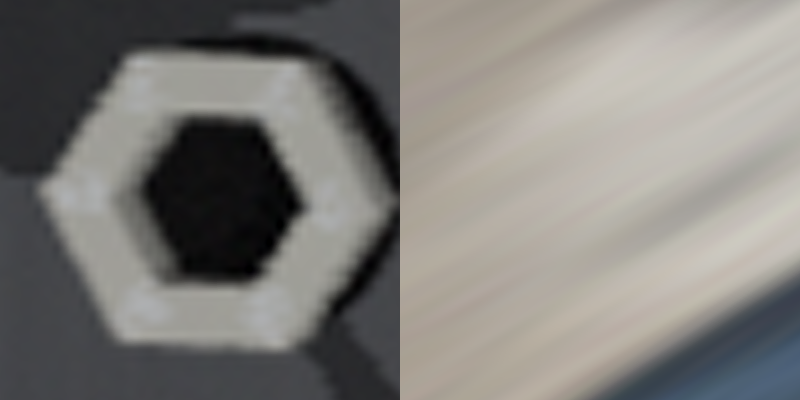

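move_arm(plan=[[1, 0.05, 0.06, 0, 0, 0, 0], [1, 0.05, 0.06, 0, 0, 0, 0], [1, 0.05, 0.06, 0, 0, 0, 0], [1, 0.05, 0.06, 0, 0, 0, 0], [1, 0.05, 0.06, 0, 0, 0, 0]])

```text
time_s: 0.72
tcp_pos: [0.3684, -0.412, 0.2264]
eef_rot: [180.0, -0.0, -165.6]
contact_force: [1.3, -0.2, -0.4]
gripper_width: 0.0877
gripper_force: 0.0
```

The rectified mouth (left tile) shows the ring corners at about 2.7° + 60k. The lamp's x axis should therefore sit at about -27.3° in the head frame, with the mouth roughly 2 mm uphill of my estimate. On the way to the lamp I'll take a wrist view of the head.

move_arm(plan=[[1, 0.052, 0.06, 0, 0, 0, 0], [1, 0, 0.06, 0, 0, 0, 0], [1, 0, 0.06, 0, 0, 0, 0], [1, 0, 0.06, 0, 0, 0, 0], [1, 0, 0.06, 0, 0, 0, 0], [1, 0, 0.06, 0, 0, 0, 0], [1, 0, 0.06, 0, 0, 0, 0], [1, 0, 0.06, 0, 0, 0, 0], [1, 0, 0, 0, 0, 0, 0], [1, 0, 0, 0, 0, 0, 0], [1, 0, 0, 0, 0, 0, 0]])

```text
time_s: 2.1
tcp_pos: [0.4084, 0.0524, 0.2264]
eef_rot: [-180.0, -0.0, -165.7]
contact_force: [-0.6, 1.9, -0.4]
gripper_width: 0.0878
gripper_force: 0.0
```

Run:
```python
from h import *
from plant import vision,telemetry
c=vision.capture('wrist');np.savez('pics/w1',**c);s=telemetry.get_state();print(s['tcp_pos'],s['eef_rot'])
print('cam',-c['R'].T@c['t'],'axis',c['R'][2],c['intrinsics'][0,0])
q=c['intrinsics']@(c['R']@Mo+c['t']);print('mouth px',q[:2]/q[2],q[2])
cv2.imwrite('pics/w1.png',c['img'][:,:,::-1])
hexang(c,0,110,'rectw')
```

```text
[0.40843102 0.05223268 0.22644547] [-1.79992376e+02 -1.73302414e-02 -1.65752920e+02]
cam [0.34345753 0.03637391 0.38493906] axis [ 0.23995074  0.06157917 -0.96883004] 320.0553331572992
mouth px [247.58867595 384.91382232] 0.29696284353327884Traceback (most recent call last):
  File "<stdin>", line 7, in <module>
  File "h.py", line 16, in hexang
    v0,v1,u0,u1=box;g=cv2.cvtColor(c['img'],cv2.COLOR_RGB2GRAY)
    ^^^^^^^^^^^
TypeError: cannot unpack non-iterable int object
```

View pics/w1.png

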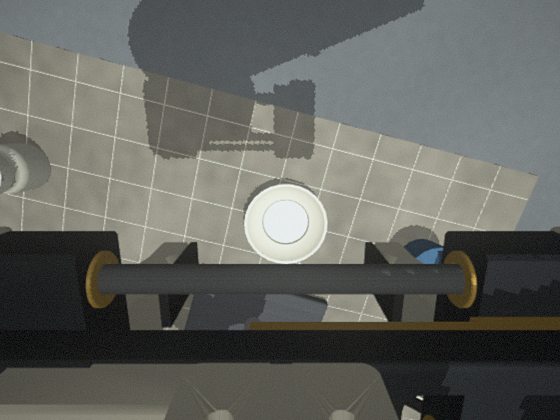

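The wrist view looks back over the dish (286,222) and the gripper hides the head, so it adds nothing here. I'll go on to the lamp.

move_arm(plan=[[1, 0, 0.06, 0, 0, 0, 9.7], [1, 0, 0.06, 0, 0, 0, 9.7], [1, 0.052, 0.0253, 0, 0, 0, 9.7], [1, 0.052, 0.0253, 0, 0, 0, 9.7], [1, 0.052, 0.0253, 0, 0, 0, 9.7], [1, 0.052, 0.0253, 0, 0, 0, 9.7], [1, 0, 0, -0.04, 0, 0, 0], [1, 0, 0, -0.04, 0, 0, 0], [1, 0, 0, 0, 0, 0, 0], [1, 0, 0, 0, 0, 0, 0]])

```text
time_s: 3.4
tcp_pos: [0.6177, 0.274, 0.1482]
eef_rot: [-179.9, 0.0, -107.5]
contact_force: [-0.1, 0.9, 0.2]
gripper_width: 0.0875
gripper_force: 0.0
```

move_arm(plan=[[1, -0.0015, 0, -0.04, 0, 0, 0], [1, 0, 0, -0.04, 0, 0, 0], [1, 0, 0, -0.039, 0, 0, 0], [1, 0, 0, 0, 0, 0, 0], [1, 0, 0, 0, 0, 0, 0], [-1, 0, 0, 0, 0, 0, 0], [-1, 0, 0, 0, 0, 0, 0], [-1, 0, 0, 0, 0, 0, 0], [-1, 0, 0, 0, 0, 0, 0], [-1, 0, 0, 0, 0, 0, 0], [-1, 0, 0, 0, 0, 0, 0]], force=30)

```text
time_s: 4.78
tcp_pos: [0.615, 0.2746, 0.0275]
eef_rot: [180.0, -0.0, -107.4]
contact_force: [0.4, -0.1, -0.3]
gripper_width: 0.0332
gripper_force: 0.0
```

move_arm(plan=[[-1, 0, 0, 0, 0, 0, 0], [-1, 0, 0, 0, 0, 0, 0], [-1, 0, 0, 0, 0, 0, 0], [-1, 0, 0, 0, 0, 0, 0]])

```text
time_s: 5.28
tcp_pos: [0.6151, 0.2747, 0.0276]
eef_rot: [-180.0, 0.0, -107.4]
contact_force: [0.3, 0.5, 0.4]
gripper_width: 0.0183
gripper_force: 30.0
```

Gripped at 18.3 mm. Next I'll compute the tilted approach pose.

```bash
cat >> h.py <<'E'
ZL=.0276
def tgt(h,ang=-27.3,dx=.0015,dy=0.):  # h: lamp origin height above recess floor along n
    L=HR@Ro.from_euler('z',ang,degrees=True).as_matrix()
    R=np.c_[-L[:,1],-L[:,0],-L[:,2]]
    return O+X*dx+Y*dy+n*(h+ZL),R
def delta(s,p,R):
    R0=Ro.from_euler('xyz',s['eef_rot'],degrees=True)
    return p-s['tcp_pos'],(Ro.from_matrix(R)*R0.inv()).as_rotvec(degrees=True)
def headpose(s):
    R0=Ro.from_euler('xyz',s['eef_rot'],degrees=True).as_matrix();l=s['tcp_pos']+R0[:,2]*ZL
    LR=HR.T@np.c_[-R0[:,1],-R0[:,0],-R0[:,2]];f=HR.T@s['contact_force']
    print('t',s['time_s'],'lamp in head mm',((l-O)@HR*1e3).round(2),'rot',Ro.from_matrix(LR).as_euler('zyx',degrees=True).round(2),'F head',f.round(1),'M',(HR.T@s['moment']).round(2))
E
python3 - <<'E'
from h import *
from plant import telemetry
s=telemetry.get_state()
p,R=tgt(.07);print(p,Ro.from_matrix(R).as_euler('xyz',degrees=True),delta(s,p,R))
print('X',X,'Y',Y,'n',n)
E
```

```text
[0.53318265 0.06551711 0.21027408] [-152.84020793   13.25732183 -117.48412002] (array([-0.08192016, -0.20918467,  0.18267327]), array([  1.6926915 , -30.00625284, -12.96756749]))
X [ 0.86450105 -0.05136083  0.5       ] Y [0.05930637 0.99823983 0.        ] n [-0.49911991  0.02965319  0.8660254 ]
```

move_arm(plan=[[-1, 0, 0, 0.03, 0, 0, 0], [-1, 0, 0, 0.05, 0, 0, 0], [-1, 0, 0, 0.06, 0, 0, 0], [-1, 0, 0, 0.06, 0, 0, 0], [-1, -0.05, 0, 0, 0, 0, 0], [-1, -0.05, 0, 0, 0, 0, 0], [-1, -0.04, -0.03, 0, 0, 0, 0], [-1, 0, -0.045, 0, 0.2, -3, -1.3], [-1, 0, -0.045, 0, 0.2, -3, -1.3], [-1, 0, -0.045, 0, 0.2, -4, -1.7], [-1, 0, -0.044, 0, 0.2, -5, -2.2], [-1, 0.019, 0, 0, 0.3, -5, -2.2], [-1, 0.019, 0, -0.005, 0.3, -5, -2.1], [-1, 0.02, 0, -0.01, 0.3, -5, -2.2], [-1, 0, 0, 0, 0, 0, 0], [-1, 0, 0, 0, 0, 0, 0], [-1, 0, 0, 0, 0, 0, 0]])

```text
time_s: 7.4
tcp_pos: [0.5331, 0.0639, 0.2163]
eef_rot: [-153.1, 13.0, -117.5]
contact_force: [-0.1, 0.6, -0.9]
gripper_width: 0.0177
gripper_force: 30.0
```

Run:
```python
from h import *
from plant import telemetry,vision
s=telemetry.get_state();headpose(s);p,R=tgt(.07);print(delta(s,p,R))
im=[]
for k in('scene','top'):
    c=vision.capture(k);np.savez(f'pics/{k}1',**c)
    q=c['intrinsics']@(c['R']@Mo+c['t']);u,v=(q[:2]/q[2]).astype(int)
    im.append(cv2.resize(c['img'][v-75:v+45,u-50:u+50,::-1],(400,480),interpolation=cv2.INTER_CUBIC))
cv2.imwrite('pics/appr.png',np.hstack(im))
```

```text
t 7.4 lamp in head mm [ 4.4  -1.62 75.22] rot [-27.2    0.37  -0.1 ] F head [-0.6  0.6 -0.7] M [ 0.07  1.95 -0.02]
(array([ 3.53825579e-05,  1.57269587e-03, -6.05886323e-03]), array([ 0.11976732, -0.37947334, -0.03715467]))
```

View pics/appr.png

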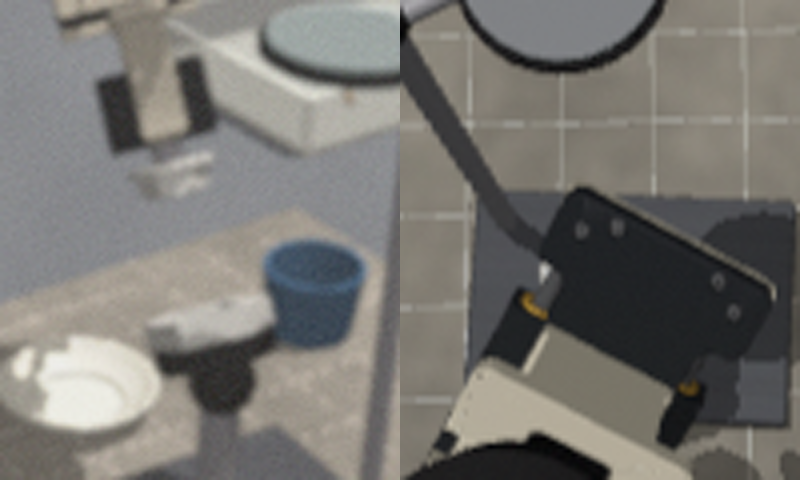

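The picture shows the lamp held square in the pads, with its foot at left (175,175) above the ring at (210,315). The clearance is good, so I'll come down along the head axis to just above the mouth.

move_arm(plan=[[-1, 0, 0.0016, -0.006, 0.12, -0.38, 0], [-1, 0.0065, -0.0004, -0.0113, 0, 0, 0], [-1, 0.0065, -0.0004, -0.0113, 0, 0, 0], [-1, 0.0065, -0.0004, -0.0113, 0, 0, 0], [-1, 0.0065, -0.0004, -0.0113, 0, 0, 0], [-1, 0, 0, 0, 0, 0, 0], [-1, 0, 0, 0, 0, 0, 0], [-1, 0, 0, 0, 0, 0, 0]])

```text
time_s: 8.5
tcp_pos: [0.5643, 0.0647, 0.1756]
eef_rot: [-153.8, 12.8, -117.6]
contact_force: [0.9, 0.3, -1.1]
gripper_width: 0.018
gripper_force: 30.0
```

```bash
cat > st.py <<'E'
from h import *
from plant import telemetry
import sys
s=telemetry.get_state();headpose(s);a=[float(v) for v in sys.argv[1:]]
if a:
    p,R=tgt(*a);d=delta(s,p,R);print('d',d[0].round(4),d[1].round(2))
E
python3 st.py .014
```

```text
t 8.5 lamp in head mm [10.67  1.03 24.43] rot [-27.21   1.02  -0.03] F head [ 0.3  0.3 -1.4] M [ 0.02  1.93 -0.06]
d [-0.0032 -0.0009 -0.0139] [ 0.01 -1.02 -0.06]
```

```bash
python3 -c "
from plant import telemetry
s=telemetry.get_state();print(s['joints'],s['qd'])"
```

```text
[  25.07318017   -1.73840732  -58.20639331   60.9901076   -15.35060535
 -112.69123338] [ 0.03367966 -0.09857734 -0.05415825  0.31395201  0.10276703 -0.19137756]
```

Joint 3 is at its limit (-58.2 against -58.28), so this wrist branch cannot reach the pose. I'll check which kinematics are available.

The structure looks like a 6-axis arm with an offset wrist, where the forearm pitch is q2-q3. I'll back off along the head axis, log a few poses, and fit the link lengths so I can pick a feasible branch.

move_arm(plan=[[-1, -0.0065, 0.0004, 0.012, 0, 0, 0], [-1, -0.0065, 0.0004, 0.012, 0, 0, 0], [-1, -0.0065, 0.0004, 0.012, 0, 0, 0], [-1, -0.0065, 0.0004, 0.012, 0, 0, 0], [-1, 0, 0, 0, 0, 0, 0], [-1, 0, 0, 0, 0, 0, 0]])

```text
time_s: 9.25
tcp_pos: [0.5383, 0.0663, 0.2229]
eef_rot: [-153.8, 12.8, -117.6]
contact_force: [0.0, 0.7, -0.8]
gripper_width: 0.018
gripper_force: 30.0
```

```bash
cat > log.py <<'E'
from plant import telemetry
import json
s=telemetry.get_state();d=[list(map(float,s[k])) for k in('joints','tcp_pos','eef_rot')]
open('log.jsonl','a').write(json.dumps(d)+'\n');print([round(x,1) for x in d[0]],[round(x,4) for x in d[1]],[round(x,1) for x in d[2]])
E
python3 log.py
```

```text
[35.6, -7.8, -53.2, 41.3, -27.5, -100.5] [0.5383, 0.0663, 0.2229] [-153.8, 12.8, -117.6]
```

move_arm(plan=[[-1, -0.02, 0.03, 0.04, 0, 5, 0], [-1, -0.02, 0.03, 0.04, 0, 5, 0], [-1, -0.02, 0.03, 0.04, 0, 5, 0], [-1, 0, 0, 0, 0, 0, 0], [-1, 0, 0, 0, 0, 0, 0], [-1, 0, 0, 0, 0, 0, 0]])

```text
time_s: 10.0
tcp_pos: [0.4779, 0.1547, 0.3413]
eef_rot: [-167.1, 5.3, -119.8]
contact_force: [0.1, -0.1, -2.0]
gripper_width: 0.0177
gripper_force: 30.0
```

```bash
python3 log.py
cat > kin.py <<'E'
import numpy as np,json
from scipy.optimize import least_squares
from scipy.spatial.transform import Rotation as Ro
E=lambda a,v:Ro.from_euler(a,v,degrees=True).as_matrix()
def fk(q,k,s4=1,s6=1):
    d1,a1,L2,a3,L3,b,d6=k
    A=E('z',q[0]);F=A@E('y',q[1]-q[2]);W=F@E('x',s4*q[3]);T=W@E('y',-q[4])
    p=A@[a1,0,d1]+A@E('y',q[1])@[0,0,L2]+F@[L3,0,a3]+W@[0,b,0]+T@[d6,0,0]
    return p,T   # tool z = T[:,0]
E
python3 - <<'E'
from kin import *
D=[json.loads(l) for l in open('log.jsonl')]
D+=[[[-59.124,20.546,.682,0,-70.136,-16.507],[.16738679,-.65340385,.22563379],[179.906,-.006,-165.639]],[[25.07318017,-1.73840732,-58.20639331,60.9901076,-15.35060535,-112.69123338],[.5643,.0647,.1756],[-153.8,12.8,-117.6]]]
for s4 in(1,-1):
    for q,p,e in D: print(s4,(fk(q,[0]*7,s4)[1][:,0]).round(3),E('xyz',e)[:,2].round(3))
    f=least_squares(lambda k:np.concatenate([fk(q,k,s4)[0]-p for q,p,e in D]),[.3,0,.5,0,.5,-.19,.3]);print(f.x.round(4),np.abs(f.fun).max())
E
```

```text
[49.6, -7.5, -23.5, 12.7, -66.9, -84.3] [0.4779, 0.1547, 0.3413] [-167.1, 5.3, -119.8]
1 [ 0.128  0.467 -0.875] [ 0.483 -0.029 -0.875]
1 [-0.07   0.23  -0.971] [ 0.238 -0.032 -0.971]
1 [ 0. -0. -1.] [-0.001  0.002 -1.   ]
1 [ 0.287  0.39  -0.875] [ 0.483 -0.028 -0.875]
[-0.7887  0.6696  0.3139  0.3713 -0.2641 -0.1855 -0.3662] 0.08480902422061681
-1 [ 0.483 -0.029 -0.875] [ 0.483 -0.029 -0.875]
-1 [ 0.238 -0.032 -0.971] [ 0.238 -0.032 -0.971]
-1 [ 0. -0. -1.] [-0.001  0.002 -1.   ]
-1 [ 0.484 -0.029 -0.875] [ 0.483 -0.028 -0.875]
[ 1.996e-01  4.000e-04  6.010e-01 -4.000e-04  4.631e-01 -1.917e-01
  3.785e-01] 0.0005460262994023135
```

The fit is excellent (0.5 mm). Now I'll look for feasible branches at the seat.

```bash
cat >> kin.py <<'E'
D=[json.loads(l) for l in open('log.jsonl')]
K=[.1996,.0004,.601,-.0004,.4631,-.1917,.3785]
# tool frame = T Rx(s q6) C
def C(s): return [E('x',-s*q[5])@fk(q,K,-1)[1].T@E('xyz',e) for q,p,e in D]
S6=min((1,-1),key=lambda s:np.abs(C(s)[0]-C(s)[1]).max());C6=C(S6)[0]
def full(q): p,T=fk(q,K,-1);return p,T@E('x',S6*q[5])@C6
LO=np.array([-176.03,-82.01,-58.28,-173.87,-174.79,-173.66]);HI=np.array([176.03,121.73,71.71,95.51,-.11,173.66])
def ik(p,R,N=60,seed=0,q0=None):
    g=np.random.default_rng(seed);out=[]
    for i in range(N):
        x0=g.uniform(LO,HI) if q0 is None else q0
        f=least_squares(lambda q:np.r_[(full(q)[0]-p)*5,(full(q)[1]-R).ravel()],x0,bounds=(LO-40,HI+40),max_nfev=150)
        if f.cost<1e-7 and not any(np.abs(f.x-o).max()<2 for o in out): out.append(f.x)
        if q0 is not None: break
    return out
E
python3 - <<'E'
from kin import *
from h import tgt
print(S6,np.abs(C(S6)[0]-C(S6)[1]).max(),C6.round(2).tolist())
for h in(.0015,.07):
    p,R=tgt(h)
    for q in ik(p,R): print(h,q.round(1),'ok' if ((q>LO)&(q<HI)).all() else '', np.minimum(q-LO,HI-q).min().round(1))
E
```

```text
-1 4.57333565696377e-16 [[-0.0, 0.0, 1.0], [-1.0, -0.0, -0.0], [0.0, -1.0, 0.0]]
0.0015 [ 210.9 -104.8  -24.5 -132.8 -157.4  -12.9]  -34.9
0.0015 [-195.2 -102.   -53.3   26.6 -166.8 -171.1]  -20.0
0.0015 [ 164.8 -102.   -53.3   26.6 -166.8  188.9]  -20.0
0.0015 [ 164.8 -102.   -53.3   26.6 -166.8 -171.1]  -20.0
0.0015 [-195.2 -102.   -53.3   26.6 -166.8  188.9]  -20.0
0.07 [ -17.9   -8.5  -50.  -201.    20.5  185.1]  -27.1
0.07 [  33.5   -7.9  -57.1   48.9  -23.5 -106.7] ok 1.2
0.07 [ 210.9  -97.2  -20.7 -125.3 -159.8   -4.8]  -34.8
0.07 [-197.8  -92.4  -50.1   21.5 -160.2 -174.4]  -21.8
0.07 [ 162.2  -92.4  -50.1   21.5 -160.2  185.6]  -11.9
0.07 [ 162.2  -92.4  -50.1   21.5 -160.2 -174.4]  -10.3
0.07 [-197.8  -92.4  -50.1   21.5 -160.2  185.6]  -21.8
```

The seat is out of reach with the tool held along the lamp axis. Because the tool can tilt about its closing axis, I'll search grasps with the tool tilted relative to the lamp. Each one must be reachable both at the table and at the seat, and must stay clear of the post and magnifier.

```bash
cat > srch.py <<'E'
from kin import *
from h import HR,O,X,Y,n,X0
GZ=.047
def pose(L,org,close,flip,beta):
    # closing axis lamp x or y; tool z=-lz rotated by beta about the closing axis
    c=L[:,0 if close=='x' else 1]*flip
    z=Ro.from_rotvec(np.radians(beta)*c*flip).apply(-L[:,2]); R=np.c_[np.cross(c,z),c,z]
    return org+L[:,2]*GZ+z*.0188,R
c0=O-[0,0,.125]
ob=[c0+.058*X0+.068*Y+[0,0,z] for z in np.arange(.02,.32,.02)]
ob+=[c0+.082*X0+.004*Y+[.04*np.cos(a),.04*np.sin(a),z] for a in np.arange(0,6.3,.3) for z in(.31,.32)]
def clear(p,R):
    d=[]
    for o in ob:
        l=R.T@(o-(p-R[:,2]*.0188));e=np.array([abs(l[0])-.039,abs(l[1])-.097,l[2]+.047])  # body occupies z<-.047
        if l[2]<-.25: e=np.array([abs(l[0])-.06,abs(l[1])-.06,0])
        d.append(np.linalg.norm(np.maximum(e,0)))
    return min(d)
ok=lambda q:((q>LO)&(q<HI)).all()
mg=lambda q:np.minimum(q-LO,HI-q).min()
if __name__=='__main__':
    Lt=E('z',-17.3)
    for close in'xy':
        for flip in(1,-1):
            for ang in(-27.3,32.7):
                for beta in(-50,-40,-30,-20,20,30,40,50):
                    L=HR@E('z',ang);p,R=pose(L,O+.0015*n,close,flip,beta);a=[q for q in ik(p,R,20) if ok(q)]
                    if not a: continue
                    p2,R2=pose(L,O+.05*n,close,flip,beta);b=[q for q in ik(p2,R2,20) if ok(q)]
                    p1,R1=pose(Lt,np.array([.6158,.2735,0]),close,flip,beta);t=[q for q in ik(p1,R1,20) if ok(q)]
                    print(close,flip,ang,beta,'tilt',round(np.degrees(np.arccos(-R[2,2]))),'clear',round(clear(p,R)*1e3),'seat',[list(q.round().astype(int)) for q in a],'app',len(b),'table',[list(q.round().astype(int)) for q in t],flush=True)
E
time python3 srch.py
```

```text
x 1 -27.3 -50 tilt 43 clear 0 seat [[np.int64(44), np.int64(26), np.int64(-26), np.int64(30), np.int64(-74), np.int64(76)]] app 1 table [[np.int64(50), np.int64(54), np.int64(10), np.int64(18), np.int64(-94), np.int64(107)]]
x 1 -27.3 -40 tilt 36 clear 8 seat [[np.int64(43), np.int64(20), np.int64(-33), np.int64(33), np.int64(-63), np.int64(75)]] app 1 table [[np.int64(48), np.int64(48), np.int64(6), np.int64(15), np.int64(-85), np.int64(108)]]
x 1 -27.3 -30 tilt 30 clear 11 seat [[np.int64(42), np.int64(14), np.int64(-40), np.int64(37), np.int64(-53), np.int64(73)]] app 1 table [[np.int64(47), np.int64(43), np.int64(1), np.int64(13), np.int64(-76), np.int64(109)]]
x 1 -27.3 -20 tilt 27 clear 11 seat [[np.int64(39), np.int64(8), np.int64(-47), np.int64(44), np.int64(-41), np.int64(70)]] app 1 table [[np.int64(45), np.int64(38), np.int64(-4), np.int64(10), np.int64(-66), np.int64(112)]]
x 1 -27.3 30 tilt 51 clear 54 seat [[np.int64(-2), np.int64(3), np.int64(-30), np.int64(-68), np.int64(-27), np.int64(-147)]] app 1 table [[np.int64(26), np.int64(26), np.int64(-13), np.int64(-38), np.
[... 7537 characters left out ...]
lt 16 clear 6 seat [[np.int64(36), np.int64(14), np.int64(-28), np.int64(18), np.int64(-56), np.int64(68)]] app 1 table [[np.int64(28), np.int64(44), np.int64(17), np.int64(-21), np.int64(-85), np.int64(50)]]
y -1 32.7 40 tilt 21 clear 0 seat [[np.int64(35), np.int64(20), np.int64(-19), np.int64(14), np.int64(-68), np.int64(72)]] app 1 table [[np.int64(25), np.int64(49), np.int64(25), np.int64(-26), np.int64(-97), np.int64(52)]]
y -1 32.7 50 tilt 28 clear 0 seat [[np.int64(34), np.int64(26), np.int64(-11), np.int64(11), np.int64(-79), np.int64(74)]] app 1 table [[np.int64(23), np.int64(55), np.int64(33), np.int64(-31), np.int64(-108), np.int64(51)]]
real	3m15.144s
user	3m15.534s
sys	0m0.160s
```

The thickness grip with the tool tilted +30° about the lamp's x axis is feasible and keeps 54 mm of clearance. The free area at about (0.55, -0.11) suits setting the lamp down to regrip it. I'll check that chain by following the IK along it.

```bash
cat > chain.py <<'E'
from srch import *
from scipy.spatial.transform import Slerp
def chain(P,q,N=8):
    worst=99;w=None;cl=9;jump=0
    for (p0,R0),(p1,R1) in zip(P,P[1:]):
        S=Slerp([0,1],Ro.from_matrix([R0,R1]))
        for t in np.linspace(0,1,N+1)[1:]:
            p=p0+(p1-p0)*t;R=S(t).as_matrix();s=ik(p,R,1,q0=q)
            if not s: return 'lost',q.round(1),t
            jump=max(jump,np.abs(s[0]-q).max());q=s[0];m=mg(q);cl=min(cl,clear(p,R))
            if m<worst: worst,w=m,q.round(1)
    return 'margin',round(worst,1),w,'clear',round(cl*1e3),'jump',round(jump,1),'end',q.round(1)
E
python3 - <<'E'
from chain import *
L=HR@E('z',-27.3)
for xy in((.55,-.11),(.6,-.12)):
  for yaw in(-30,-10):
    Lt=E('z',yaw);o=np.array([*xy,0.]);up=lambda z:o+[0,0,z]
    v=[q for q in ik(*pose(Lt,up(0),'x',-1,0),15) if ok(q)];print(xy,yaw,'vert',[q.round() for q in v])
    for be in(25,35):
        g=pose(Lt,up(0),'x',-1,be)
        for q in [q for q in ik(*g,15) if ok(q)]:
            print(be,'grasp',q.round(),'clear',clear(*g))
            P=[g,pose(Lt,up(.2),'x',-1,be),pose(L,O+.09*n,'x',-1,be),pose(L,O+.0015*n,'x',-1,be)]
            print('   ',chain(P,q))
            if v: print('    tilt',chain([pose(Lt,up(.12),'x',-1,0),pose(Lt,up(.12),'x',-1,be)],ik(*pose(Lt,up(.12),'x',-1,0),1,q0=v[0])[0]))
E
cat log.jsonl | tail -1; python3 log.py
```

```text
(0.55, -0.11) -30 vert [array([  9.,  22., -27.,  -0., -41., -39.])]
25 grasp [-10.  22. -19. -34. -45.   3.] clear 0.22183255038577107
    ('lost', array([ 20.8, -11.3, -40.6, -19.6, -18.7, -29.8]), np.float64(1.0))
    tilt ('margin', np.float64(38.7), array([  6.9,  13.1, -19.5,  -3. , -55.5, -35.3]), 'clear', 134, 'jump', np.float64(4.3), 'end', array([ -8.5,  12.9, -14.4, -28.1, -56.5,  -7. ]))
35 grasp [-18.  25. -16. -46. -52.  18.] clear 0.2467717795351735
    ('margin', np.float64(26.9), array([ -2.8,  -7.3, -31.4, -62.2, -34.6,  24.6]), 'clear', 51, 'jump', np.float64(5.6), 'end', array([-10.8,   6.1, -29.7, -76.8, -37.2,  47.5]))
    tilt ('margin', np.float64(39.0), array([  6.2,  12.9, -19.3,  -4.3, -55.3, -33.9]), 'clear', 137, 'jump', np.float64(5.9), 'end', array([-16.8,  14.8, -12.1, -39.8, -60.8,   6.1]))
(0.55, -0.11) -10 vert [array([  9.,  22., -27.,  -0., -41., -19.])]
25 grasp [-10.  26. -13. -31. -55.  19.] clear 0.2070225442341888
    ('lost', array([ 17.3, -10.3, -37.1, -25.7, -23.1, -19.8]), np.float64(1.0))
    tilt ('margin', np.float64(39.8), array([  6.
[... 1867 characters left out ...]
5
    ('margin', np.float64(26.9), array([ -2.8,  -7.3, -31.4, -62.2, -34.6,  24.6]), 'clear', 51, 'jump', np.float64(6.4), 'end', array([-10.8,   6.1, -29.7, -76.8, -37.2,  47.5]))
    tilt ('margin', np.float64(46.8), array([  4.3,  18.3, -11.5,  -4.9, -59.3, -11.8]), 'clear', 122, 'jump', np.float64(5.2), 'end', array([-16. ,  24.5,   1.6, -36.2, -74.7,  18.3]))
[[49.59087833367795, -7.528968569713459, -23.498172009601017, 12.709828701870627, -66.91833188388121, -84.30507027204347], [0.4779440525636986, 0.15473762792484616, 0.3412984888177], [-167.12554455946432, 5.337739615668242, -119.83982463099171]]
[49.6, -7.5, -23.5, 12.7, -66.9, -84.3] [0.4779, 0.1547, 0.3413] [-167.1, 5.3, -119.8]
```

β = 35° works with at least 27° of joint margin and 51 mm of clearance. The plan is to set the lamp upright at (0.58, -0.115) with yaw -30°, regrip it tilted, then mount it.

```bash
cat > go.py <<'E'
from chain import *
from h import delta
from plant import telemetry
s=telemetry.get_state()
def show(p,R): d=delta(s,p,R);print('to',p.round(4),'d',d[0].round(4),'rot',d[1].round(2))
E
python3 -c "
from go import *
show(np.array([.58,-.115,.25]),np.c_[tuple(pose(E('z',-30),np.zeros(3),'x',-1,0)[1].T)])"
```

```text
to [ 0.58  -0.115  0.25 ] d [ 0.1021 -0.2697 -0.0913] rot [ 1.81 13.8   0.44]
```

move_arm(plan=[[-1, -0.02, -0.03, 0, 0.3, 2.3, 0.1], [-1, -0.01, -0.05, 0, 0.3, 2.3, 0.1], [-1, 0, -0.05, 0, 0.3, 2.3, 0.1], [-1, 0, -0.05, 0, 0.3, 2.3, 0.1], [-1, 0, -0.05, -0.02, 0.3, 2.3, 0], [-1, 0.03, -0.0397, -0.02, 0.3, 2.3, 0], [-1, 0.05, 0, -0.02, 0, 0, 0], [-1, 0.052, 0, -0.031, 0, 0, 0], [-1, 0, 0, -0.05, 0, 0, 0], [-1, 0, 0, -0.05, 0, 0, 0], [-1, 0, 0, -0.05, 0, 0, 0], [-1, 0, 0, 0, 0, 0, 0], [-1, 0, 0, 0, 0, 0, 0], [-1, 0, 0, 0, 0, 0, 0]])

```text
time_s: 11.75
tcp_pos: [0.5818, -0.1138, 0.1046]
eef_rot: [-179.8, 0.3, -120.0]
contact_force: [0.3, -0.5, -1.0]
gripper_width: 0.0178
gripper_force: 30.0
```

```bash
python3 -c "
from go import *
show(np.array([.58,-.115,.03]),np.c_[tuple(pose(E('z',-30),np.zeros(3),'x',-1,0)[1].T)])"; python3 log.py
```

```text
to [ 0.58  -0.115  0.03 ] d [-0.0018 -0.0012 -0.0746] rot [-0.14  0.32  0.01]
[7.7, 18.8, -19.2, -0.1, -51.7, -37.7] [0.5818, -0.1138, 0.1046] [-179.8, 0.3, -120.0]
```

Next I'll set it down slowly, release it and rise.

move_arm(plan=[[-1, 0, 0, -0.03, -0.1, 0.3, 0], [-1, 0, 0, -0.025, 0, 0, 0], [-1, 0, 0, -0.015, 0, 0, 0], [-1, 0, 0, -0.004, 0, 0, 0], [-1, 0, 0, -0.002, 0, 0, 0], [-1, 0, 0, 0, 0, 0, 0], [-1, 0, 0, 0, 0, 0, 0], [-1, 0, 0, 0, 0, 0, 0]])

```text
time_s: 12.75
tcp_pos: [0.581, -0.1136, 0.0276]
eef_rot: [179.9, -0.0, -120.0]
contact_force: [-2.7, 1.0, 7.6]
gripper_width: 0.0177
gripper_force: 30.0
```

move_arm(plan=[[1, 0, 0, 0, 0, 0, 0], [1, 0, 0, 0, 0, 0, 0], [1, 0, 0, 0, 0, 0, 0], [1, 0, 0, 0, 0, 0, 0], [1, 0, 0, 0, 0, 0, 0], [1, 0, 0, 0.03, 0, 0, 0], [1, 0, 0, 0.04, 0, 0, 0], [1, 0, 0, 0.04, 0, 0, 0], [1, 0, 0, 0, 0, 0, 0], [1, 0, 0, 0, 0, 0, 0]])

```text
time_s: 14.0
tcp_pos: [0.58, -0.1135, 0.1357]
eef_rot: [179.8, -0.1, -120.0]
contact_force: [-0.1, 0.1, -0.3]
gripper_width: 0.0874
gripper_force: 0.0
```

Run:
```python
from go import *
from plant import vision
from h import pts,cv2
L=E('z',-30);o=np.array([.581,-.1136,0.])
show(*pose(L,o+[0,0,.1],'x',-1,35));show(*pose(L,o,'x',-1,35))
c=vision.capture('scene');Q=pts(c);m=(np.abs(Q[...,0]-o[0])<.05)&(np.abs(Q[...,1]-o[1])<.05)&(Q[...,2]<.072)
for z in(.06,.03):
    k=Q[m&(Q[...,2]>z)];print(len(k),k[:,2].max(),cv2.minAreaRect(k[:,:2].astype(np.float32)*1e3))
```

```text
to [ 0.5864 -0.1043  0.1316] d [ 0.0064  0.0093 -0.0041] rot [ 30.25 -17.72  -0.04]
to [ 0.5864 -0.1043  0.0316] d [ 0.0064  0.0093 -0.1041] rot [ 30.25 -17.72  -0.04]
199 0.06734215307379507 ((582.4299926757812, -114.81716918945312), (54.90512466430664, 18.603469848632812), 59.01028060913086)
526 0.06734215307379507 ((583.8746948242188, -115.70518493652344), (55.25666046142578, 19.74148941040039), 56.10582733154297)
```

move_arm(plan=[[1, 0.0013, 0.0019, 0.003, 6.05, -3.54, 0], [1, 0.0013, 0.0019, 0.003, 6.05, -3.54, 0], [1, 0.0013, 0.0019, 0, 6.05, -3.54, 0], [1, 0.0013, 0.0018, 0, 6.05, -3.54, 0], [1, 0.0012, 0.0018, 0, 6.05, -3.56, 0], [1, 0, 0, 0, 0, 0, 0], [1, 0, 0, 0, 0, 0, 0], [1, 0, 0, 0, 0, 0, 0]])

```text
time_s: 15.05
tcp_pos: [0.5868, -0.1035, 0.142]
eef_rot: [-180.0, 34.9, -119.8]
contact_force: [-0.0, -0.5, -0.1]
gripper_width: 0.0877
gripper_force: 0.0
```

Run:
```python
from go import *
from plant import vision
from h import pts,cv2,onz
L=E('z',-30);o=np.array([.581,-.1136,0.])
show(*pose(L,o,'x',-1,35))
c=vision.capture('top');Q=pts(c);m=(np.abs(Q[...,0]-o[0])<.05)&(np.abs(Q[...,1]-o[1])<.05)&(Q[...,2]<.072)
for z in(.06,.03):
    k=Q[m&(Q[...,2]>z)]
    if len(k)>5:print(len(k),k[:,2].max(),cv2.minAreaRect(k[:,:2].astype(np.float32)*1e3))
k=Q[m&(abs(Q[...,2]-.0165)<.002)];print(len(k),cv2.minEnclosingCircle(k[:,:2].astype(np.float32)*1e3) if len(k)>5 else '')
```

```text
to [ 0.5864 -0.1043  0.0316] d [-0.0005 -0.0008 -0.1104] rot [ 0.09 -0.01 -0.13]
218 0.07019626251899087 ((579.7999267578125, -113.29088592529297), (55.29179763793945, 19.516368865966797), 59.817848205566406)
271 0.07019626251899087 ((579.7976684570312, -113.19812774658203), (55.44091796875, 19.721086502075195), 60.182674407958984)
30 ((585.5133056640625, -111.19807434082031), 21.037168502807617)
```

move_arm(plan=[[1, -0.0005, -0.0008, -0.04, 0, 0, 0], [1, 0, 0, -0.04, 0, 0, 0], [1, 0, 0, -0.02, 0, 0, 0], [1, 0, 0, -0.0104, 0, 0, 0], [1, 0, 0, 0, 0, 0, 0], [-1, 0, 0, 0, 0, 0, 0], [-1, 0, 0, 0, 0, 0, 0], [-1, 0, 0, 0, 0, 0, 0], [-1, 0, 0, 0, 0, 0, 0], [-1, 0, 0, 0, 0, 0, 0], [-1, 0, 0, 0, 0, 0, 0], [-1, 0, 0, 0, 0, 0, 0], [-1, 0, 0, 0, 0, 0, 0], [-1, 0, 0, 0, 0, 0, 0], [-1, 0, 0, 0, 0, 0, 0]], force=35)

```text
time_s: 16.98
tcp_pos: [0.5862, -0.1051, 0.0316]
eef_rot: [-180.0, 35.0, -119.9]
contact_force: [-0.0, -0.0, -0.9]
gripper_width: 0.018
gripper_force: 35.0
```

```bash
python3 - <<'E'
from go import *
import json
# lamp in tool frame: lamp upright at yaw from tool y, lamp y from set-down
R=E('xyz',s['eef_rot']);p=s['tcp_pos'];lx=-R[:,1]*[1,1,0];yaw=np.degrees(np.arctan2(lx[1],lx[0]));L=E('z',yaw)
o=np.array([.581,-.1136,0.]);d=(o-p);lx=L[:,0];o=o-lx*(d@lx)   # centred along closing by the grip
G=dict(R=(R.T@L).tolist(),t=(R.T@(o-p)).tolist());json.dump(G,open('grip.json','w'));print(yaw,o,p,R[2],s['gripper_width'],s['gripper_force'])
E
cat >> go.py <<'E'
import json
def tool(h,ang=-27.3,dx=.0015,dy=0.):
    G=json.load(open('grip.json'));L=HR@E('z',ang);R=L@np.array(G['R']).T
    return O+X*dx+Y*dy+n*h-R@np.array(G['t']),R
def lamp():
    G=json.load(open('grip.json'));R=E('xyz',s['eef_rot']);o=s['tcp_pos']+R@np.array(G['t']);L=HR.T@R@np.array(G['R'])
    print('t',round(s['time_s'],2),'lamp in head mm',((o-O)@HR*1e3).round(2),'rot zyx',Ro.from_matrix(L).as_euler('zyx',degrees=True).round(2),'F',(HR.T@s['contact_force']).round(1),'M',(HR.T@s['moment']).round(2),'w',s['gripper_width'])
E
python3 - <<'E'
from go import *
lamp();show(*tool(.06))
E
```

```text
-29.957824253416714 [ 0.58124564 -0.11374158  0.        ] [ 0.58622131 -0.10510878  0.03159246] [-5.73376385e-01 -5.44353714e-04 -8.19291904e-01] 0.01796924781164792 34.992302656173706
t 16.98 lamp in head mm [ -52.88 -176.09 -113.81] rot zyx [-26.56  30.     0.  ] F [-0.5 -0.  -0.8] M [-1.55  1.01  0.88] w 0.01796924781164792
to [0.5407 0.0739 0.2074] d [-0.0456  0.1791  0.1758] rot [ -1.59 -29.96  -0.73]
```

move_arm(plan=[[-1, 0, 0, 0.03, 0, 0, 0], [-1, 0, 0, 0.05, 0, 0, 0], [-1, 0, 0, 0.06, 0, 0, 0], [-1, 0, 0, 0.06, 0, 0, 0], [-1, -0.01, 0.02, 0, -0.2, -3.75, -0.1], [-1, -0.01, 0.02, 0, -0.2, -3.75, -0.1], [-1, -0.006, 0.023, 0, -0.2, -3.75, -0.1], [-1, -0.004, 0.023, 0, -0.2, -3.75, -0.1], [-1, -0.004, 0.023, 0, -0.2, -3.75, -0.1], [-1, -0.004, 0.023, 0, -0.2, -3.75, -0.1], [-1, -0.004, 0.023, 0, -0.2, -3.75, -0.1], [-1, -0.0036, 0.0241, 0, -0.2, -3.75, 0], [-1, 0, 0, -0.012, 0, 0, 0], [-1, 0, 0, -0.012, 0, 0, 0], [-1, 0, 0, 0, 0, 0, 0], [-1, 0, 0, 0, 0, 0, 0], [-1, 0, 0, 0, 0, 0, 0]])

```text
time_s: 19.1
tcp_pos: [0.5409, 0.074, 0.2083]
eef_rot: [-142.3, 43.2, -96.3]
contact_force: [-0.2, 0.8, -1.8]
gripper_width: 0.0179
gripper_force: 35.0
```

Run:
```python
from go import *
from plant import vision
from h import cv2,Mo
lamp();show(*tool(.025));print(s['joints'].round(1))
im=[]
for k in('scene','top'):
    c=vision.capture(k);q=c['intrinsics']@(c['R']@Mo+c['t']);u,v=(q[:2]/q[2]).astype(int)
    im.append(cv2.resize(c['img'][v-75:v+45,u-50:u+50,::-1],(400,480),interpolation=cv2.INTER_CUBIC))
cv2.imwrite('pics/appr2.png',np.hstack(im))
```

```text
t 19.1 lamp in head mm [2.180e+00 3.000e-02 6.067e+01] rot zyx [-2.727e+01 -1.000e-01  1.000e-02] F [-1.1  0.8 -1.5] M [-1.61  2.56  0.99] w 0.017864162773314304
to [0.5581 0.0729 0.177 ] d [ 0.0173 -0.0011 -0.0312] rot [ 0.01  0.1  -0.03]
[ -6.   -2.8 -30.7 -67.5 -35.6  32.9]
```

View pics/appr2.png

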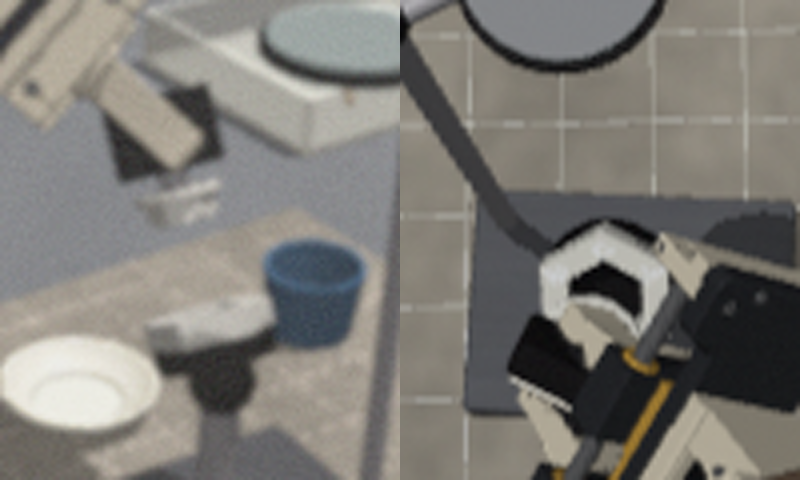

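The picture shows the lamp tilted and held well above the ring, with the recess open at right tile (605,285) and the pose matching the target. I'll come down to just above the mouth.

move_arm(plan=[[-1, 0.0054, -0.0003, -0.0103, 0, 0.1, 0], [-1, 0.006, -0.0003, -0.0103, 0, 0, 0], [-1, 0.006, -0.0003, -0.0103, 0, 0, 0], [-1, 0.0043, -0.0003, -0.0078, 0, 0, 0], [-1, 0, 0, 0, 0, 0, 0], [-1, 0, 0, 0, 0, 0, 0], [-1, 0, 0, 0, 0, 0, 0]])

```text
time_s: 20.08
tcp_pos: [0.5624, 0.0729, 0.1696]
eef_rot: [-142.4, 43.2, -96.4]
contact_force: [-1.1, 0.4, -1.7]
gripper_width: 0.0175
gripper_force: 35.0
```

```bash
python3 -c "
from go import *
lamp();show(*tool(.0115))"
```

```text
t 20.07 lamp in head mm [ 1.47  0.22 16.41] rot zyx [-2.726e+01 -1.000e-02  1.000e-02] F [-1.8  0.4 -0.9] M [-1.66  2.48  0.99] w 0.017492036168964192
to [0.5649 0.0725 0.1654] d [ 0.0025 -0.0004 -0.0042] rot [ 0.01  0.01 -0.04]
```

move_arm(plan=[[-1, 0.001, -0.0001, -0.0017, 0, 0, 0], [-1, 0.001, -0.0001, -0.0017, 0, 0, 0], [-1, 0.0005, 0, -0.0009, 0, 0, 0], [-1, 0.0005, 0, -0.0009, 0, 0, 0], [-1, 0, 0, 0, 0, 0, 0], [-1, 0, 0, 0, 0, 0, 0]])

```text
time_s: 20.82
tcp_pos: [0.5654, 0.0726, 0.1637]
eef_rot: [-142.5, 43.2, -96.5]
contact_force: [-0.2, 0.4, -0.9]
gripper_width: 0.0177
gripper_force: 35.0
```

```bash
python3 -c "
from go import *
lamp();show(*tool(.0085))"
```

```text
t 20.82 lamp in head mm [1.09 0.09 9.85] rot zyx [-2.728e+01  5.000e-02  1.000e-02] F [-0.6  0.4 -0.6] M [-1.68  2.56  0.95] w 0.01765952148099691
to [0.5664 0.0724 0.1628] d [ 0.001  -0.0001 -0.001 ] rot [-0.   -0.05 -0.02]
```

There is no contact at 9.9 mm, so the foot already seems to be entering. I'll keep going down.

move_arm(plan=[[-1, 0.0007, 0, -0.0009, 0, 0, 0], [-1, 0.0006, 0, -0.0009, 0, 0, 0], [-1, 0.0005, 0, -0.0009, 0, 0, 0], [-1, 0, 0, 0, 0, 0, 0], [-1, 0, 0, 0, 0, 0, 0]])

```text
time_s: 21.45
tcp_pos: [0.5672, 0.0726, 0.161]
eef_rot: [-142.5, 43.2, -96.5]
contact_force: [-1.1, 0.4, -1.3]
gripper_width: 0.0179
gripper_force: 35.0
```

```bash
python3 -c "
from go import *
lamp();show(*tool(.0015))"
```

```text
t 21.45 lamp in head mm [1.29 0.23 6.62] rot zyx [-2.728e+01  5.000e-02  1.000e-02] F [-1.6  0.3 -0.6] M [-1.65  2.58  0.97] w 0.01794043951206699
to [0.5699 0.0722 0.1567] d [ 0.0027 -0.0004 -0.0043] rot [-0.   -0.05 -0.02]
```

move_arm(plan=[[-1, 0.0006, -0.0001, -0.0009, 0, 0, 0], [-1, 0.0006, -0.0001, -0.0009, 0, 0, 0], [-1, 0.0005, -0.0001, -0.0009, 0, 0, 0], [-1, 0.0005, 0, -0.0009, 0, 0, 0], [-1, 0.0005, 0, -0.0009, 0, 0, 0], [-1, 0, 0, 0, 0, 0, 0], [-1, 0, 0, 0, 0, 0, 0]])

```text
time_s: 22.32
tcp_pos: [0.5699, 0.0723, 0.1566]
eef_rot: [-142.5, 43.2, -96.4]
contact_force: [0.3, 0.6, -1.4]
gripper_width: 0.0176
gripper_force: 35.0
```

```bash
python3 -c "
from go import *
lamp();show(*tool(.0015))"
```

```text
t 22.32 lamp in head mm [1.43 0.05 1.39] rot zyx [-2.728e+01  5.000e-02  1.000e-02] F [-0.5  0.6 -1.3] M [-1.62  2.55  0.96] w 0.017637765425001332
to [0.5699 0.0722 0.1567] d [-0.     -0.0001  0.0001] rot [ 0.   -0.05 -0.02]
```

move_arm(plan=[[-1, 0.0005, 0, -0.0009, 0, 0, 0], [-1, 0, 0, 0, 0, 0, 0], [-1, 0.0003, 0, -0.0005, 0, 0, 0], [-1, 0, 0, 0, 0, 0, 0], [-1, 0, 0, 0, 0, 0, 0]])

```text
time_s: 22.95
tcp_pos: [0.5703, 0.0723, 0.1561]
eef_rot: [-142.4, 43.2, -96.3]
contact_force: [-10.6, -3.8, 11.1]
gripper_width: 0.018
gripper_force: 35.0
```

Run:
```python
from go import *
from plant import vision
from h import cv2,Mo
lamp()
im=[]
for k in('scene','top'):
    c=vision.capture(k);q=c['intrinsics']@(c['R']@Mo+c['t']);u,v=(q[:2]/q[2]).astype(int)
    im.append(cv2.resize(c['img'][v-40:v+32,u-30:u+30,::-1],(400,480),interpolation=cv2.INTER_CUBIC))
cv2.imwrite('pics/seat.png',np.hstack(im))
```

```text
t 22.95 lamp in head mm [1.58 0.17 0.78] rot zyx [-27.23  -0.03   0.05] F [-3.5 -4.4 14.8] M [-0.28  2.05  1.01] w 0.017990371238910948
```

View pics/seat.png

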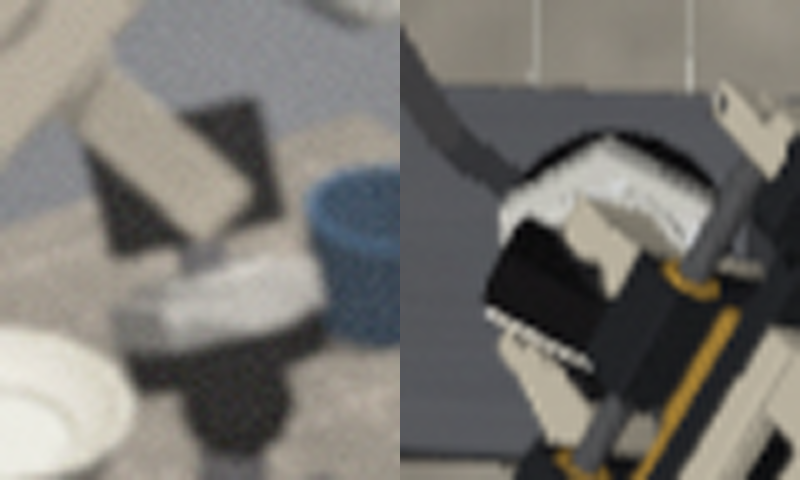

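The pictures show the flange flush on the ring (left tile at (230,290)), the contact force rising to 15 N at the home depth, and the lit side towards the dish. I'll ease off 0.5 mm, release, and back out along the tool axis.

move_arm(plan=[[-1, -0.0002, 0, 0.0004, 0, 0, 0], [-1, 0, 0, 0, 0, 0, 0], [0, 0, 0, 0, 0, 0, 0], [1, 0, 0, 0, 0, 0, 0], [1, 0, 0, 0, 0, 0, 0], [1, 0, 0, 0, 0, 0, 0], [1, 0, 0, 0, 0, 0, 0], [1, 0, 0, 0, 0, 0, 0], [1, -0.0067, -0.0047, 0.0058, 0, 0, 0], [1, -0.0133, -0.0094, 0.0115, 0, 0, 0], [1, -0.02, -0.0142, 0.0173, 0, 0, 0], [1, -0.0266, -0.0189, 0.0231, 0, 0, 0], [1, -0.0266, -0.0189, 0.0231, 0, 0, 0], [1, 0, 0, 0, 0, 0, 0], [1, 0, 0, 0, 0, 0, 0], [1, 0, 0, 0, 0, 0, 0]])

```text
time_s: 25.05
tcp_pos: [0.4773, 0.0065, 0.2358]
eef_rot: [-142.6, 43.2, -96.5]
contact_force: [-0.3, -0.8, 0.5]
gripper_width: 0.0873
gripper_force: 0.0
```

Run:
```python
from go import *
from plant import vision
from h import cv2,Mo,pts
im=[]
for k in('scene','top'):
    c=vision.capture(k);q=c['intrinsics']@(c['R']@Mo+c['t']);u,v=(q[:2]/q[2]).astype(int)
    im.append(cv2.resize(c['img'][v-40:v+32,u-30:u+30,::-1],(400,480),interpolation=cv2.INTER_CUBIC))
    Q=pts(c);P=(Q-O)@HR*1e3;g=c['img'].sum(-1)
    m=(abs(P[...,0])<35)&(abs(P[...,1])<35)&(P[...,2]>35)&(P[...,2]<80);print(k,m.sum(),'top h',np.percentile(P[m][:,2],[50,95,100]).round(1),cv2.minAreaRect(P[m][:,:2].astype(np.float32)))
cv2.imwrite('pics/fin.png',np.hstack(im))
```

```text
scene 428 top h [50.8 65.  66.4] ((8.156827926635742, -4.26759147644043), (56.464141845703125, 13.603160858154297), 56.242733001708984)
top 510 top h [66.4 69.7 71.5] ((1.5120947360992432, -0.22290802001953125), (56.26165771484375, 20.18161964416504), 61.79814147949219)
```

View pics/fin.png

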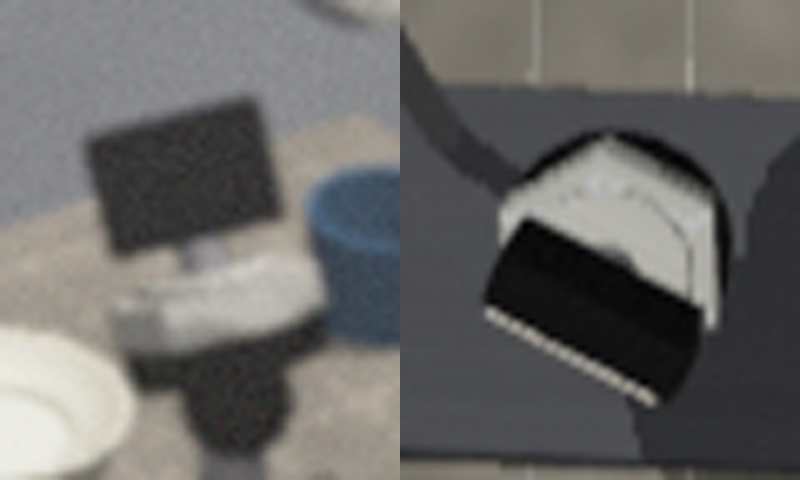

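The light stands alone in the ring with its flange flush. Its centre is at (1.5, -0.2) mm in the head frame, its x axis is at about -28°, and its lit side faces the dish. Nothing is touching it, so I'm handing in.

```bash
python3 -c "
from plant import workorder
print(workorder.close_job())"
```

```text
the job is handed in; nothing more can be done
None
```

The light is mounted fully home in the leaning head, flange flush and released, with its lit side about 28° off the head's lean towards the dish; the job is handed in, but it returned no verdict.

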